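# Prop the produce bin's flap with the bookend and take out the lemon

## Robot

A 6-joint arm with a two-finger parallel gripper is mounted at the origin on a cart in front of the work surface, level with it; the furniture and walls round the work are solid. World frame = base frame: x ahead of the robot, y to its left, z up, the work surface at z = 0. Lengths are in m, angles in rad, forces in N, time in s.
With the tool pointing down it reaches from about 0.275 to 0.825 m from the base axis. Payload 4.9 kg.
Tool frame: the origin (TCP) lies midway between the tips of the shut fingers; the grasp point (between the pads) lies 19 mm behind it (bot.grip_depth is the distance from the TCP to the grasp point, in m); z points along the fingers, y is the line along which they close (so a half turn about z gives the same grasp; the last joint's range is limited). The gripper opens to 85 mm and grips with 20 to 120 N. Pads are 22 mm wide; open, the fingers measure 114 mm over their backs; the gripper's body (76 mm by 85 mm) begins 54 mm behind the grasp point. The pads swing forward as they close: fully open they stand 13 mm farther back than shut.
Start: joints at [-1.27, 0.326, -0.193, 1.052, 0, 1.437], TCP at [0.232, -0.499, 0.231] pointing down, gripper open.
Joint ranges: [-2.65, 2.65], [-0.97, 1.79], [-1.3, 1.35], [-1.93, 2.1], [-1.47, 1.37], [-3.14, 3.14]. Speed limits (rad/s): [2.57, 2.57, 3.14, 3.14, 3.14, 3.14].

## Interface

Orientations are given as a unit quaternion [w, x, y, z].
In Python, from cell import bot gives the robot as it stands. Calls block until the motion is done:
- bot.move_pose(position, orientation): joint-space move of the TCP to a pose.
- bot.move_linear(position, speed=0.15, rotation=None, until_force=None): straight line of the TCP; rotation=None keeps the orientation; speed is the mean speed in m/s. With until_force (N) it stops when the force on the tool has changed by that much, and returns True; else False.
- bot.goto_joints(angles): joint-space move.
- bot.set_gripper(opening, grasp_force=None): opening from 0.0 (shut) to 1.0 (fully open); grasp_force is the grip in N (None keeps the last); returns when the fingers have stopped.
- bot.wait(seconds).
- bot.solve_ik(position, orientation): joint angles nearest the present ones, or None.
- bot.camera(name): name is "side" or "top" or "wrist"; returns the picture (420x560x3 uint8, red, green, blue); there is no depth.
- bot.calibration(name): a dict with "mtx" (3x3 intrinsics, pixels), "extrinsics" (4x4, takes a point from world to camera coordinates); the wrist camera has in their place "hand_eye" (4x4, takes a point from camera to tool coordinates, whose origin is the TCP and whose axes are the flange's). Camera axes: x right, y down, z forward; pixel columns grow to the right and rows downward; lengths in m; the calibration is good to about 2 mm. A picture is of the moment at which its call begins: read the wrist's pose just before it. calibration takes no time and is no camera call.
A pose or a line that the arm cannot do raises bot.PlanningError and nothing moves.
- bot.close_job(): hands the job in; it is judged then, once.
Trained networks look in the newest picture that a camera, given by its name, has taken for a name from the list of things; names that differ only in an ending like _2 or _b are one class to them, and where a whole thing is asked for, a point or a joint stands for the part that bears it (a point fixed in the world has none). Each returns a list of dicts, best first, with "confidence" (0 to 1); they miss things now and then, are a little off and sometimes report something else, mostly with a low value. They report only what shows in the picture. A call takes as long as a camera call. They do not tell look-alikes from the thing itself.
- bot.search_frame(camera, thing): "bbox" ([left, top, width, height] in pixels, round what is visible of it).
Readings, each from a call of its own:
- bot.read_clock(): time.
- bot.read_joint_positions(): joint angles.
- bot.read_joint_vel(): joint speeds.
- bot.read_joint_efforts(): joint torques, N m.
- bot.read_position(): TCP position.
- bot.read_tool_rot(): TCP orientation.
- bot.read_ft_force(): force on the tool from outside, world axes, zero at the start.
- bot.read_moment(): the same for the moment, N m.
- bot.read_gripper_width(): opening from 0.0 (shut) to 1.0 (fully open).
- bot.read_finger_force(): force on a finger pad.
Only numpy, scipy, OpenCV 4.12 (cv2) and the standard library are available. Lean on these libraries where they do the work, as an engineer would, in place of code of your own. Each camera call takes 0.05 s, during which the arm holds its last target. There are 200 camera calls.

## Task

Use the marble bookend to prop the produce bin's spring-closed flap wide open: stand the bookend on the worktop beside the bin's red lift bar, on the hinge side of the bar, slide it against the bar so that the bar swings under the hinge toward the other side and the flap stands nearly upright, and let go so that the bookend alone holds it. Then take the lemon out of the bin and set it down in the blue bowl, leaving the bookend propping the flap, the lime and the garlic in the bin, and the tea box and oil bottle undisturbed.

Things in the scene. Friction and masses are not known exactly. Their poses are not given: they have to be found in the camera images.
- bin: Green enamelled produce bin, fixed (cannot move), 200 (its x) x 220 (its y) x 120 mm high, walls 6 mm. Origin: centre of its underside, on the worktop; z up. Inner floor at z = 58 mm, rim at 120. A wooden flap covers the whole top, hinged along the bin's x at bin y = -110, z = 124. Its lift arm and red bar are outside the -x face.
- flap (a joint): Angle of the wooden flap (204 x 226 x 8 mm) about its hinge, rad: 0 closed, flat on the rim; grows as the free edge (at bin +y) rises; 1.55 upright, at its stop. Spring and weight always close it (1 to 3 N at the red bar hold or move it). Flap, lift arm and red bar are one rigid piece: pushing the bar toward bin +y opens the flap.
- flap_hinge (a point): Point on the flap's hinge line, at bin x = 0, y = -110, z = 124 mm. The lift arm, a 10 mm steel rod 10 mm outside the bin's -x face, goes 75 mm down from this line to the red bar. At flap angle q the bar's centre line is at bin y = -110 + 75 sin(q - 0.733), z = 124 - 75 cos(q - 0.733) mm: closed y = -160, z = 68; at q = 1.35 y = -67, z = 63.
- flap_bar (a point): Point on the centre line of the red bar (14 mm diameter, parallel to the bin's x), at bin x = -215 mm; moves with the flap. The red sleeve covers bin x = -127 to -275 mm, the lift arm and the axle end x = -105 to -118 mm; the space above the bar and under it (42 mm at its lowest) is free. A wide gripper holding the bookend clears the axle if the bookend stands at about bin x = -215 mm.
- bookend: Dark grey marble bookend block with a brass band near its foot, loose, 0.65 to 0.85 kg, flat sides: 54 (its x) x 64 (its y) x 90 mm high, z up. Origin: centre of its underside. Grip it across its x. It is heavy enough for its own friction on the worktop to hold the bar when it stands against it with a 54 mm wide side, its x along the bar.
- lemon: Yellow lemon, 78 (its x) x 55 (its y) x 56 mm, about 0.1 kg, loose, lying on the bin's inner floor on the side away from the hinge, its length roughly along bin y. Origin: at the start, the centre of its underside, 28 mm below its middle.
- lemon_mid (a point): The middle of the lemon.
- lime: Green lime, 52 x 45 x 45 mm, loose, in the bin near the hinge. Origin: underside centre at the start. Stays in the bin.
- garlic: White garlic bulb, 48 x 50 x 51 mm, loose, in the bin near the hinge. Origin: underside centre at the start. Stays in the bin.
- bowl: Blue round ceramic bowl, loose, 160 mm across the rim, 50 mm high, wall 5 mm. Origin: centre of its underside, on the worktop.
- tea_box: Bystander: pale green cardboard tea box, 71 x 126 x 76 mm, loose. Origin: underside centre.
- oil_dark: Bystander: dark glass oil bottle, 60 mm diameter, 231 mm high, loose. Origin: underside centre.
Things that resemble listed ones, but are neither listed nor needed, are in the scene too. Of the things that look like the bookend, the larger one is meant.

How it is judged:
On the way, in this order (a step that is already met when the one before it is completed fails the run):
1. the marble bookend, let go and standing upright on the worktop, alone holds the flap nearly upright (more than 1.1 rad), while the lemon is still in the bin (value of joint flap above 1.1 rad and contact force between bookend and flap above 0.1 N and contact force between each of the arm, the fingers and bookend below 0.05 N and contact force between each of the fingers, the arm and flap below 0.05 N and angle between bookend's own z axis and vertical below 0.15 rad and height (world z) of bookend below 0.01 m and horizontal distance between lemon_mid and bin below 0.12 m and height (world z) of lemon below 0.12 m), for 0.4 s.
2. the lemon is lifted clear above the bin in the gripper, the flap still propped (height (world z) of lemon_mid above 0.15 m and contact force between the fingers and lemon above 0.1 N and value of joint flap above 1 rad), for 0.05 s.
At the end, for the whole second after the job is handed in: The flap is held at more than 1.1 rad by the marble bookend, which touches the lift bar or arm and stands upright (within 0.15 rad) on the worktop; the lemon lies at rest in the upright bowl (its middle within 55 mm of the bowl's axis and below 75 mm height); lime and garlic are in the bin (value of joint flap above 1.1 rad and contact force between bookend and flap above 0.1 N and angle between bookend's own z axis and vertical below 0.15 rad and height (world z) of bookend below 0.01 m and horizontal distance between lemon_mid and bowl below 0.055 m and height (world z) of lemon_mid below 0.075 m and linear speed of lemon below 0.03 m/s and angle between bowl's own z axis and vertical below 0.1 rad and contact force between lemon and bowl above 0.2 N and horizontal distance between each of lime, garlic and bin below 0.15 m and height (world z) of each of lime, garlic above 0.03 m).
It fails at once if the tea box or the oil bottle is moved by more than 40 mm (distance of any of tea_box, oil_dark from where it was at the start of the episode above 0.04 m).
It fails at once if the lemon is let go more than 0.19 m above the worktop (height (world z) of lemon_mid above 0.19 m and contact force between the fingers and lemon below 0.01 N).
It also fails if it takes over 72 s, if anything falls off the work surface, if the arm or the gripper's body presses on something with over 40 N, if the wrist force passes 120 N, or if a joint passes its speed limit or range.

## Working session

There is one attempt and no reset: what is moved stays moved. The work goes in short steps, each a Python script; the robot and the scene stay as the last script left them, time stands still between calls to the robot, and variables do not carry over. Pictures are saved under pics/ and viewed, at most 10 in all, crops included, and the job is handed in when it is done.

```bash
mkdir -p pics; ls; cat > h.py <<'E'
import numpy as np, cv2
from cell import bot
def save(cam,name):
    im=bot.camera(cam); cv2.imwrite(f'pics/{name}.png',im[:,:,::-1]); return im
def cam(name):
    c=bot.calibration(name); return np.array(c['mtx']),np.array(c['extrinsics'])
def proj(name,P):
    K,E=cam(name); p=(E[:3,:3]@np.atleast_2d(P).T).T+E[:3,3]; q=(K@p.T).T; return q[:,:2]/q[:,2:]
def ray(name,uv):
    K,E=cam(name); d=E[:3,:3].T@np.linalg.solve(K,[uv[0],uv[1],1]); o=-E[:3,:3].T@E[:3,3]; return o,d/np.linalg.norm(d)
def atz(name,uv,z):
    o,d=ray(name,uv); return o+d*(z-o[2])/d[2]
def tri(uva,uvb,a='top',b='side'):
    A=np.zeros((3,3));r=np.zeros(3);
    L=[ray(a,uva),ray(b,uvb)]
    for o,d in L:
        M=np.eye(3)-np.outer(d,d);A+=M;r+=M@o
    p=np.linalg.solve(A,r); return p,[np.linalg.norm((np.eye(3)-np.outer(d,d))@(p-o)) for o,d in L]
E
python3 - <<'E'
from h import *
np.set_printoptions(precision=3,suppress=True)
for c in('top','side'):
    save(c,c+'0')
    K,E=cam(c);print(c,K[0],K[1],-E[:3,:3].T@E[:3,3])
    for t in ['bin','flap','flap_bar','bookend','bowl','lemon','tea_box','oil_dark']:
        print(t,[(np.round(d['bbox']).astype(int).tolist(),round(d['confidence'],2)) for d in bot.search_frame(c,t)])
E
```

```text
pics
top [395.218   0.    277.878] [  0.    395.218 207.653] [ 0.396 -0.029  1.163]
bin [([302, 154, 48, 32], 0.57)]
flap [([114, 166, 162, 108], 0.58)]
flap_bar [([113, 164, 163, 106], 0.84)]
bookend [([304, 205, 17, 21], 0.79), ([323, 238, 35, 24], 0.64)]
bowl [([382, 234, 59, 65], 0.57)]
lemon []
tea_box [([301, 154, 46, 33], 0.69)]
oil_dark [([356, 148, 32, 28], 0.6)]
side [452.897   0.    279.759] [  0.    452.897 208.959] [ 0.597 -0.997  0.601]
bin [([210, 134, 111, 85], 0.59)]
flap [([209, 136, 114, 83], 0.9)]
flap_bar [([210, 135, 115, 85], 0.85)]
bookend [([263, 235, 24, 32], 0.8), ([213, 242, 27, 49], 0.79)]
bowl [([142, 298, 93, 70], 0.66)]
lemon []
tea_box [([314, 228, 33, 64], 0.86)]
oil_dark [([336, 204, 33, 110], 0.63)]
```

View pics/top0.png

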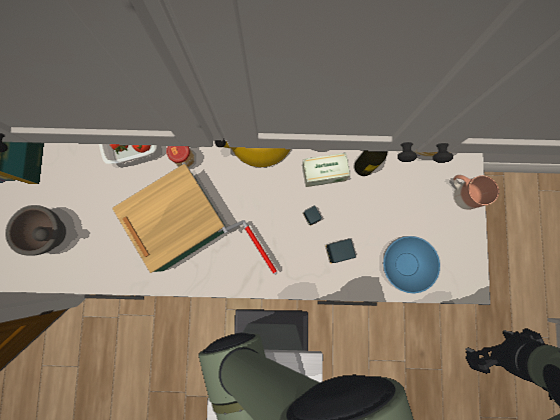

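View pics/side0.png

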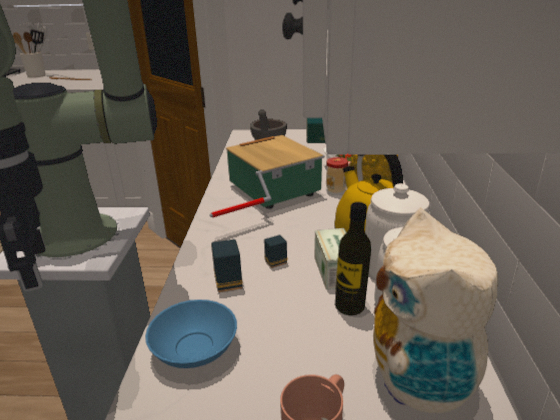

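Top view: flap corners are about (113,207), (185,164), (224,235) and (151,271). The red bar runs (246,228)–(276,272), so the hinge is the right edge and the bin yaw is about 30°. The larger bookend is at top (341,251) / side (227,266), and the bowl is at (411,265). Side view agrees. The final bookend position looks close to the inner reach limit, so I'll refine it and check IK.

```bash
cat >> h.py <<'E'
from scipy.optimize import least_squares
from scipy.spatial.transform import Rotation as R
def bin2w(b,P):
    x,y,t=b; P=np.atleast_2d(P); c,s=np.cos(t),np.sin(t)
    return np.c_[x+c*P[:,0]-s*P[:,1], y+s*P[:,0]+c*P[:,1], P[:,2]]
def down(yaw,tilt=0.0,ax=(0,1,0)):
    """tool z down, tool y along world yaw direction; optional tilt about world axis"""
    y=np.array([np.cos(yaw),np.sin(yaw),0]);z=np.array([0,0,-1.]);x=np.cross(y,z)
    M=R.from_rotvec(tilt*np.array(ax))*R.from_matrix(np.c_[x,y,z]); q=M.as_quat(); return [q[3],q[0],q[1],q[2]]
E
python3 - <<'E'
from h import *
np.set_printoptions(precision=3,suppress=True)
top=np.array([[113,207],[185,164],[224,235],[151,271],[246,228],[276,272]],float)
# flap z=132 top; flap x +-.102, y -.113(hinge)..+.113 approx
P=np.array([[.102,.113,.132],[.102,-.113,.132],[-.102,-.113,.132],[-.102,.113,.132],[-.127,-.160,.075],[-.275,-.160,.075]])
f=lambda b:(proj('top',bin2w(b,P))-top).ravel()
r=least_squares(f,[.37,.26,.52],loss='soft_l1');b=r.x;print(b,f(b).reshape(-1,2))
print('side',proj('side',bin2w(b,P)))
print('book',tri((341,249),(226,266)), atz('top',(341,251),.05))
print('bowl',atz('top',(411.5,266.5),.05))
for X in(-.175,-.185,-.2,-.215):
  for y in (-.23,-.106):
    p=bin2w(b,[X,y,0])[0]
    res=[]
    for flip in(0,np.pi):
      for tilt in (0,.2,.35):
        d=np.array([-p[1],p[0],0])/np.hypot(*p[:2])
        for s in(1,-1):
            q=bot.solve_ik([p[0],p[1],.045],down(b[2]+flip,s*tilt,d)); res.append(q is not None)
    print(X,y,p,np.hypot(*p[:2]),res)
E
```

```text
[0.51  0.263 0.589] [[-1.442  0.446]
 [ 0.532 -1.219]
 [ 1.034 -8.051]
 [-1.06   2.755]
 [ 1.039 -0.578]
 [-0.335  1.342]]
side [[282.831 133.694]
 [324.095 154.334]
 [261.826 170.145]
 [225.622 146.155]
 [263.171 198.218]
 [210.879 213.18 ]]
book (array([ 0.438, -0.205,  0.046]), [np.float64(0.004301927950451871), np.float64(0.0043019279504519165)]) [ 0.436 -0.204  0.05 ]
bowl [ 0.398 -0.4    0.05 ]
-0.175 -0.23 [ 0.492 -0.025  0.   ] 0.4931548288195811 [True, True, True, True, True, True, True, True, True, True, True, True]
-0.175 -0.106 [0.424 0.078 0.   ] 0.4307014003664923 [True, True, True, True, True, True, True, True, True, True, True, True]
-0.185 -0.23 [ 0.484 -0.031  0.   ] 0.48517282787618554 [True, True, True, True, True, True, True, True, True, True, True, True]
-0.185 -0.106 [0.415 0.072 0.   ] 0.42153847273880224 [True, True, True, True, True, True, True, True, True, True, True, True]
-0.2 -0.23 [ 0.472 -0.039  0.   ] 0.47334359031398254 [True, True, True, True, True, True, True, True, True, True, True, True]
-0.2 -0.106 [0.403 0.064 0.   ] 0.4078678285681754 [True, True, True, True, True, True, True, True, True, True, True, True]
-0.215 -0.23 [ 0.459 -0.048  0.   ] 0.4616986420526793 [True, True, True, True, True, True, True, True, True, True, True, True]
-0.215 -0.106 [0.39  0.055 0.   ] 0.3942938588957165 [True, True, True, True, True, True, True, True, True, True, True, True]
```

```bash
python3 - <<'E'
import cv2
im=cv2.imread('pics/top0.png')[195:285,210:360]
cv2.imwrite('pics/crop.png',cv2.resize(im,None,fx=5,fy=5,interpolation=cv2.INTER_CUBIC))
E
```

```text
(no output)
```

View pics/crop.png

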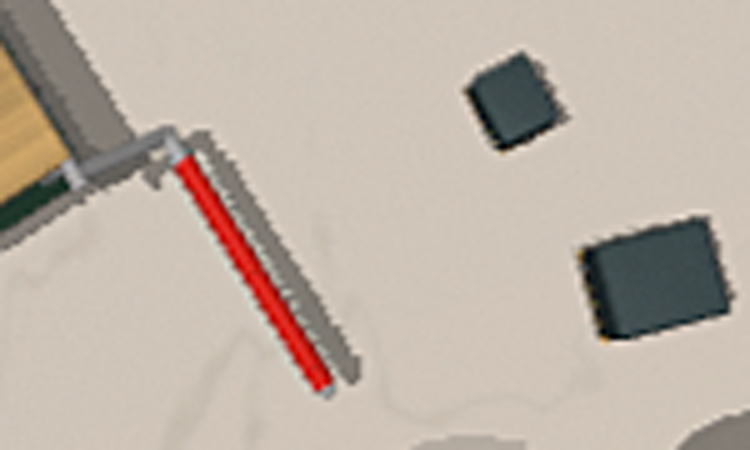

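The crop corrects one flap corner to (224,227). It shows the bookend's top face at about (329.6,244.6), (351.6,238.4), (356.4,256) and (334.4,262.6), with its long side (its y) running mostly left to right. I'll refit, then take a wrist view over the bookend.

```bash
cat >> h.py <<'E'
def wcam():
    """wrist camera K,E (world->cam) at present pose"""
    c=bot.calibration('wrist'); q=bot.read_tool_rot(); T=np.eye(4); T[:3,:3]=R.from_quat([q[1],q[2],q[3],q[0]]).as_matrix(); T[:3,3]=bot.read_position()
    return np.array(c['mtx']),np.linalg.inv(T@np.array(c['hand_eye']))
_old=cam; WC={}
def cam(name): return WC[name] if name in WC else _old(name)
E
python3 - <<'E'
from h import *
np.set_printoptions(precision=3,suppress=True)
top=np.array([[113,207],[185,164],[224,227],[151,271],[245.6,225.4],[275,272.6]],float)
P=np.array([[.102,.113,.132],[.102,-.113,.132],[-.102,-.113,.132],[-.102,.113,.132],[-.127,-.160,.075],[-.275,-.160,.075]])
f=lambda b:(proj('top',bin2w(b,P))-top).ravel()
r=least_squares(f,[.5,.26,.52]);b=r.x;print('bin',b,f(b).reshape(-1,2))
c=np.array([atz('top',u,.09) for u in [(329.6,244.6),(351.6,238.4),(356.4,256),(334.4,262.6)]])
print(c,c.mean(0)); v=(c[1]-c[0]+c[2]-c[3]); w=(c[2]-c[1]+c[3]-c[0])
print('yaw of y',np.arctan2(v[1],v[0]),'x axis',np.arctan2(w[1],w[0]), np.linalg.norm(v)/2,np.linalg.norm(w)/2)
m=c.mean(0)
yaw=np.arctan2(w[1],w[0])
for k in(yaw,yaw+np.pi):
    q=bot.solve_ik([m[0],m[1],.25],down(k)); print(k,q)
    q2=bot.solve_ik([*bin2w(b,[-.21,-.23,0])[0][:2],.06],down(b[2]+(np.pi if np.cos(k-b[2])<0 else 0))); print(q2)
bot.move_pose([m[0]-.06,m[1]+.05,.30],down(yaw+np.pi if np.cos(yaw-b[2])<0 else yaw))
WC['w1']=wcam(); np.savez('w1.npz',K=WC['w1'][0],E=WC['w1'][1]); save('wrist','w1')
print(bot.read_joint_positions(), bot.search_frame('wrist','bookend'))
print(proj('w1',np.vstack([c,bin2w(b,P)])))
E
```

```text
bin [0.512 0.264 0.589] [[-1.61  -0.325]
 [ 0.322 -2.005]
 [ 0.845 -0.898]
 [-1.204  1.922]
 [ 1.252  1.209]
 [ 0.494 -0.116]]
[[ 0.451 -0.167  0.09 ]
 [ 0.469 -0.226  0.09 ]
 [ 0.422 -0.239  0.09 ]
 [ 0.403 -0.18   0.09 ]] [ 0.436 -0.203  0.09 ]
yaw of y -1.2663053878560826 x axis -2.8740503201035814 0.062206166473077626 0.04924837169226833
-2.8740503201035814 [-0.589  0.186 -0.331  1.053  0.    -2.427]
[-0.253  0.378 -0.627  0.565  0.    -2.413]
0.2675423334862117 [-0.589  0.186 -0.331  1.053  0.     0.714]
[-0.253  0.378 -0.627  0.565  0.     0.729]
[-0.57   0.014 -0.397  1.159 -0.     0.735] [{'bbox': [391.4, 165.4, 52.9, 41.8], 'confidence': 0.89}, {'bbox': [294.7, 193.8, 57.0, 73.5], 'confidence': 0.59}]
[[ 346.586  215.942]
 [ 345.546  269.2  ]
 [ 302.14   269.196]
 [ 300.381  216.036]
 [ 843.738 -725.413]
 [ 812.945 -210.412]
 [ 521.482  -99.634]
 [ 467.178 -539.391]
 [ 461.822    3.685]
 [ 314.07    56.89 ]]
```

View pics/w1.png

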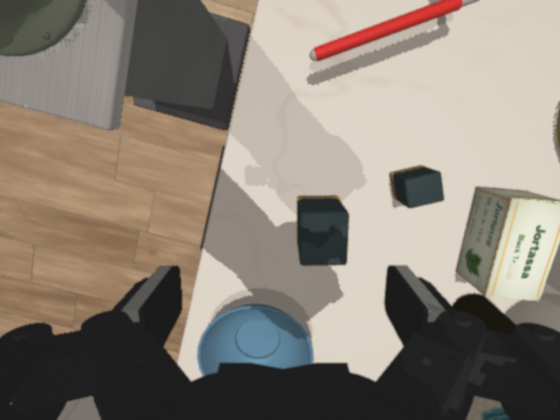

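The wrist view shows the bookend top face at about (298..347, 212..264), against a prediction of (301..346, 216..269). The bar tip is at (314,54), predicted (314,57). Measurements agree within a few mm, so I'll triangulate and grasp.

```bash
python3 - <<'E'
from h import *
np.set_printoptions(precision=3,suppress=True)
d=np.load('w1.npz');WC['w1']=(d['K'],d['E'])
print('bar tip',tri((275,272.6),(314,54),'top','w1'),bin2w([.512,.264,.589],[-.275,-.16,.068]))
p,e=tri((343,250.4),(322.8,238),'top','w1');print('book top',p,e)
q=down(.2675)
z=.06-.019   # grasp point at 60 mm
bot.set_gripper(1.0)
bot.move_pose([p[0],p[1],.16],q)
print(bot.move_linear([p[0],p[1],z],.12,until_force=8),bot.read_position())
bot.set_gripper(0.0,70)
print(bot.read_gripper_width(),bot.read_finger_force())
bot.move_linear([p[0],p[1],z+.012],.05)
print(bot.read_position(),bot.read_ft_force(),bot.read_clock(),bot.read_gripper_width())
print(bot.search_frame and '')
E
```

```text
bar tip (array([ 0.372, -0.021,  0.08 ]), [np.float64(0.0004062412882024859), np.float64(0.0004062412882024798)]) [[ 0.372 -0.022  0.068]]
book top [ 0.438 -0.206  0.066] [np.float64(0.0012626712426697603), np.float64(0.0012626712426698627)]
False [ 0.439 -0.206  0.042]
0.6251527772290846 72.95539855957031
[ 0.438 -0.206  0.053] [-0.68   0.162 -8.546] 5.2583 0.6250304145812049
```

```bash
python3 - <<'E'
from h import *
np.set_printoptions(precision=3,suppress=True)
b=[.512,.264,.589]; B=lambda x,y,z:bin2w(b,[x,y,z])[0]
print('small',atz('top',(312.5,213),.05))
p=bot.read_position(); q=down(b[2])
bot.move_linear([p[0],p[1],.125],.15)
bot.move_pose(B(-.215,-.245,.125),q)
print(bot.read_joint_positions(),bot.read_ft_force())
print(bot.move_linear(B(-.215,-.245,.046),.1))
print(bot.move_linear(B(-.215,-.245,.037),.02,until_force=4),bot.read_position(),bot.read_ft_force())
z=bot.read_position()[2]
print(bot.move_linear(B(-.215,-.104,z+.001),.05,until_force=30),bot.read_position(),bot.read_ft_force(),bot.read_clock())
save('side','s1')
K=save('top','t1')
E
```

```text
small [ 0.541 -0.123  0.05 ]
[-0.28   0.294 -0.544  0.735 -0.001  0.7  ] [-0.273  0.024 -7.786]
False
True [ 0.47  -0.059  0.042] [-0.631 -1.257  6.51 ]
False [0.39  0.058 0.042] [ 1.128 -1.314 -7.278] 10.775
```

View pics/s1.png

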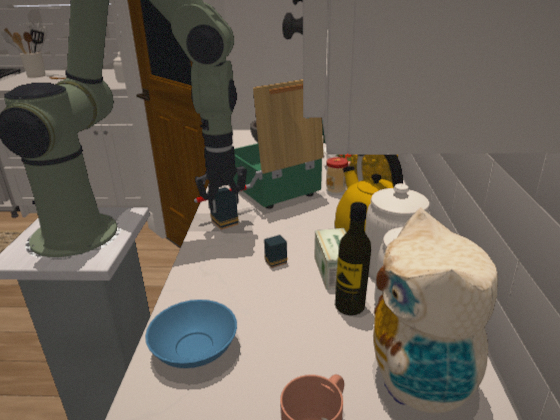

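The flap is nearly upright, with the bookend held against the bar at about (225,205). I'll lower it, let go, retreat, and look into the bin.

```bash
python3 - <<'E'
from h import *
np.set_printoptions(precision=3,suppress=True)
b=[.512,.264,.589]; B=lambda x,y,z:bin2w(b,[x,y,z])[0]
p=bot.read_position()
print(bot.move_linear([p[0],p[1],p[2]-.005],.02,until_force=4),bot.read_position(),bot.read_ft_force())
bot.set_gripper(.9)
p=bot.read_position()
print(bot.move_linear([p[0],p[1],.20],.1,until_force=10)); bot.wait(.5)
print(bot.read_ft_force())
p=B(-.2,0.02,.36)
bot.move_linear([p[0]-.0,p[1],.36],.25)
print(bot.read_joint_positions(),bot.read_clock())
save('top','t2');save('side','s2')
for c in('top','side'):
    for t in('lemon','bookend'): print(c,t,bot.search_frame(c,t))
K,E=wcam();np.savez('w2.npz',K=K,E=E);WC['w2']=(K,E);save('wrist','w2');print(bot.search_frame('wrist','lemon'));print(proj('w2',B(0,.06,.086)))
im=np.hstack([cv2.imread('pics/t2.png')[100:300,100:380],cv2.imread('pics/s2.png')[60:260,120:400]]); 
im=np.vstack([cv2.resize(im,(560,200)),cv2.imread('pics/w2.png')[:400]]); cv2.imwrite('pics/m2.png',im)
E
```

```text
True [0.391 0.057 0.042] [ 0.094 -1.082  1.841]
False
[-0.637 -0.517  0.368]
[ 0.271 -0.063 -0.324  1.317 -0.001  1.254] 14.6417
top lemon [{'bbox': [155.8, 211.0, 20.4, 20.8], 'confidence': 0.57}]
top bookend [{'bbox': [228.4, 249.7, 31.2, 28.2], 'confidence': 0.73}, {'bbox': [303.8, 204.9, 17.1, 19.3], 'confidence': 0.72}]
side lemon [{'bbox': [194.1, 80.9, 127.8, 122.4], 'confidence': 0.32}]
side bookend [{'bbox': [212.6, 191.2, 26.4, 34.2], 'confidence': 0.89}, {'bbox': [264.6, 234.6, 24.0, 30.9], 'confidence': 0.62}, {'bbox': [193.7, 79.9, 129.5, 124.1], 'confidence': 0.48}]
[{'bbox': [421.6, 146.2, 53.9, 59.2], 'confidence': 0.57}]
[[451.569 143.616]]
```

View pics/m2.png

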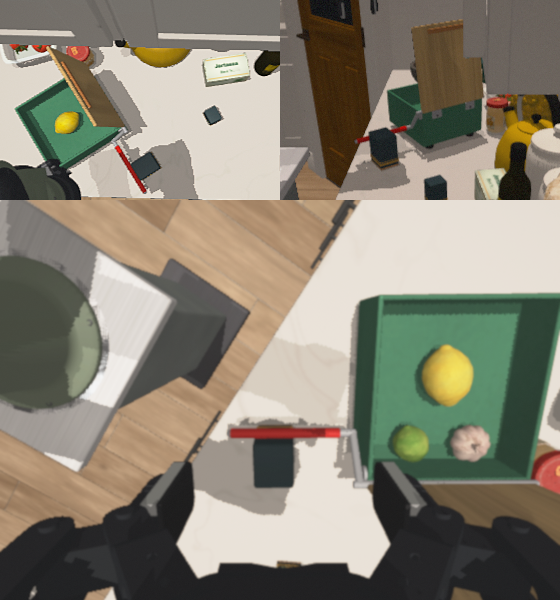

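The inset shows the bookend alone holding the flap open. In the wrist view the lemon is at (448,176), lying along bin y, with the lime and garlic near the hinge. I'll triangulate the lemon and the bowl, then grasp.

```bash
python3 - <<'E'
from h import *
np.set_printoptions(precision=3,suppress=True)
b=[.512,.264,.589]; B=lambda x,y,z:bin2w(b,[x,y,z])[0]
d=np.load('w2.npz');WC['w2']=(d['K'],d['E'])
L,e=tri((166.3,222),(447.5,175.7),'top','w2'); Rb=R.from_euler('z',-b[2]).as_matrix()
print('lemon',L,e,'in bin',Rb@(L-[b[0],b[1],0]))
print(atz('top',(166.3,222),.09),atz('w2',(447.5,175.7),.09))
print('bowl',tri((411.5,266.5),(188.5,333)),atz('top',(411.5,266.5),.05))
# side lip ring check
a=np.linspace(0,2*np.pi,60)
ring=np.c_[.398+.08*np.cos(a),-.40+.08*np.sin(a),.05+0*a]
for c in('top','side'): r=proj(c,ring);print(c,r.min(0),r.max(0))
q=down(b[2])
for P in [(*L[:2],.067),(*L[:2],.165),(*B(-.25,.03,.165),),(.3,-.15,.165),(.398,-.4,.165),(.398,-.4,.02)]:
    print(bot.solve_ik(list(P),q))
E
```

```text
lemon [0.503 0.282 0.08 ] [np.float64(0.00043628053460264936), np.float64(0.0004362805346027468)] in bin [0.002 0.02  0.08 ]
[0.502 0.279 0.09 ] [0.498 0.281 0.09 ]
bowl (array([ 0.397, -0.403,  0.041]), [np.float64(0.0008338153249553295), np.float64(0.0008338153249552021)]) [ 0.398 -0.4    0.05 ]
top [382.681 237.746] [440.212 295.835]
side [142.282 298.623] [234.952 362.828]
[ 0.383  0.531 -0.333  0.707  0.     1.365]
[ 0.383  0.425 -0.222  0.924  0.     1.365]
[ 0.252 -0.032 -0.811  0.792  0.     1.234]
[-0.685 -0.01  -0.789  0.791  0.     0.297]
[-0.919  0.404 -0.256  0.911  0.     0.063]
[-0.919  0.576 -0.405  0.589  0.     0.063]
```

The lemon's middle is at z = 0.080 (expected 0.086), and the bowl ring matches in both views. Now the grasp and lift.

```bash
python3 - <<'E'
from h import *
np.set_printoptions(precision=3,suppress=True)
b=[.512,.264,.589]
q=down(b[2]); x,y=.502,.281
bot.set_gripper(1.0)
bot.move_linear([x,y,.30],.2)
print(bot.move_linear([x,y,.068],.12,until_force=8),bot.read_position())
bot.set_gripper(0.0,30)
print(bot.read_gripper_width(),bot.read_finger_force())
bot.move_linear([x,y,.145],.1)
print(bot.read_gripper_width(),bot.read_finger_force(),bot.read_position(),bot.read_clock())
save('side','s3');save('top','t3')
im=np.hstack([cv2.imread('pics/t3.png')[100:300,100:380],cv2.imread('pics/s3.png')[60:260,120:400]]); cv2.imwrite('pics/m3.png',im)
E
```

```text
False [0.502 0.281 0.069]
0.6222676185362727 30.824017636477947
0.6245708081281274 31.69199308846146 [0.501 0.281 0.144] 19.9083
```

View pics/m3.png

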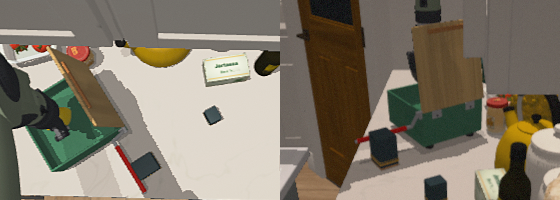

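The lemon is held, and the bookend still props the flap at (382,148). Next I'll carry the lemon round the robot side to the bowl.

```bash
python3 - <<'E'
from h import *
np.set_printoptions(precision=3,suppress=True)
b=[.512,.264,.589]; B=lambda x,y,z:bin2w(b,[x,y,z])[0]
x,y=.398,-.401
bot.move_linear(list(B(-.02,.03,.162)),.1)
bot.move_linear(list(B(-.25,.03,.162)),.2)
bot.move_linear([.30,-.15,.162],.2)
bot.move_linear([x,y,.15],.2)
print(bot.read_gripper_width(),bot.read_finger_force(),bot.read_clock())
bot.move_linear([x,y,.045],.12)
print(bot.move_linear([x,y,.012],.03,until_force=3),bot.read_position())
bot.set_gripper(.8); bot.wait(.3)
p=bot.read_position();bot.move_linear([p[0],p[1],.2],.12)
bot.wait(.7)
save('side','s4');save('top','t4')
print(bot.read_clock(),bot.search_frame('top','lemon'),bot.search_frame('side','lemon'),bot.search_frame('top','bowl'))
im=np.vstack([cv2.imread('pics/t4.png')[120:310],cv2.imread('pics/s4.png')[50:390]]); cv2.imwrite('pics/m4.png',im)
E
```

```text
0.6250450941830645 31.69747319072485 24.9
True [ 0.398 -0.401  0.017]
29.875 [{'bbox': [397.5, 255.8, 25.2, 19.9], 'confidence': 0.62}, {'bbox': [146.3, 146.2, 100.6, 146.0], 'confidence': 0.19}] [{'bbox': [172.0, 320.3, 34.8, 31.4], 'confidence': 0.81}] [{'bbox': [383.8, 238.0, 54.3, 57.2], 'confidence': 0.66}]
```

View pics/m4.png

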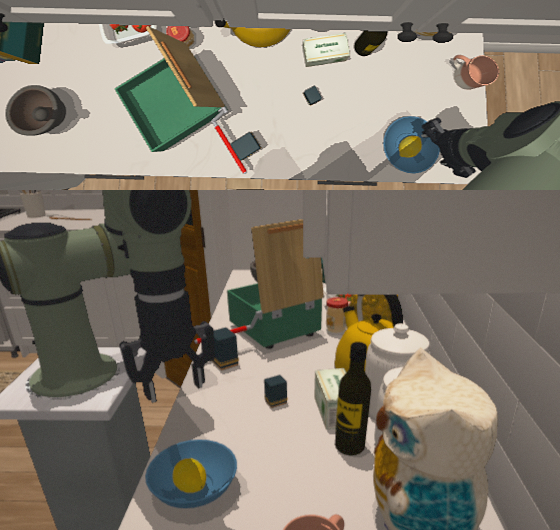

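The lemon rests in the bowl, at (410,145) in the top part of the picture. The bookend still props the flap, and the tea box and oil bottle haven't moved.

```bash
python3 -c "
from cell import bot
print(bot.close_job())"
```

```text
the job is handed in; nothing more can be done
None
```

The job is handed in at about 30 s of the 72 s allowed: the last pictures show the bookend alone propping the flap nearly upright, the lemon in the blue bowl, and the tea box and oil bottle where they were; the lime and garlic were last seen in the bin just before the lemon was lifted.

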